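# Lock the phone press with its slotted disc and bolt

### The arm

A 7-joint arm with a two-finger parallel gripper is mounted at the origin on the work surface. World frame = base frame: x ahead of the robot, y to its left, z up, the work surface at z = 0. Lengths are in m, angles in rad, forces in N, time in s.
With the tool pointing down it reaches from about 0.4 to 0.925 m from the base axis. Payload 4.1 kg.
Tool frame: the origin (TCP) lies midway between the tips of the shut fingers; the grasp point (between the pads) lies 19 mm behind it; z points along the fingers, y is the direction in which the jaws open and shut (so a half turn about z gives the same grasp; the last joint's range is limited). The gripper opens to 85 mm and grips with 20 to 120 N. Pads are 22 mm wide; open, the fingers measure 114 mm over their backs; the gripper's body (76 mm by 85 mm) begins 54 mm behind the grasp point. The pads swing forward as they close: fully open they stand 13 mm farther back than shut.
Start: joints at [1.077, 0.398, 0.045, 1.537, -0.019, 1.207, -0.051], TCP at [0.25, -0.6, 0.231] pointing down, gripper open.
Joint ranges: [-2.82, 2.82], [-0.49, 2.23], [-1.37, 1.46], [0, 2.46], [-1.36, 4.5], [0.23, 2], [-2.94, 2.94]. Speed limits (rad/s): [2.57, 2.57, 3.14, 3.14, 3.14, 3.14, 3.14].

### API

Orientations are given as a 3x3 rotation matrix whose columns are the frame's x, y, z axes.
In Python, from plant import ctrl gives the robot as it stands.
- The arm moves only by the tool drive_tool, never from a script. Its argument "moves" is a list of rows, each an object of numbers: "dx", "dy", "dz": the shift along the tool's x, y, z in cm; "ax", "ay", "az": the turn, a rotation vector about the tool's x, y, z in rad. In form: [{"dx": .., "dy": .., "dz": .., "ax": .., "ay": .., "az": ..}, ...]. A call has 1 to 12 rows; each row is the pose to reach, as a shift and turn from the pose commanded when the call began, along the tool's axes at that moment; what a row does not reach only later rows make up. A row lasts 1/12 s, in which the tool goes at most 41.7 mm and 7.16 degrees, less where a joint would pass 70% of its speed; a pose out of reach is approached as far as the arm can. A call with a gripper value outside its range is refused whole. "gripper" is the finger opening in cm, from 0 to 8.54, set as the call begins (left out, the last holds). The fingers move at their own pace and stop on an object; "squeeze" is the grip in N (left out, the last holds). Time passes only in rows, so rows that repeat a pose let the fingers close. It gives the time, the measured TCP pose, the force and the opening at its end, in the units of the state.
- ctrl.read_state(): the state, without advancing time (a new reading comes with each control period).
- ctrl.grab_frame(name): name is "scene" or "side" or "wrist"; returns a dict with "color" (384x512x3 uint8, blue, green, red), "fx", "fy", "cx", "cy" (pixels), "D" ([k1, k2, p1, p2, k3] as OpenCV has them; the pictures are not rectified), "pose" (4x4, takes a point from camera to world coordinates); the wrist camera has in their place "T_tool_cam" (4x4, takes a point from camera to tool coordinates, whose origin is the TCP and whose axes are the flange's). Camera axes: x right, y up, looking along -z (the intrinsics and any distortion apply to the point x, -y, -z); pixel columns grow to the right and rows downward; lengths in m; the calibration is good to about 2 mm. A picture is of the moment at which its call begins: read the wrist's pose just before it. There is no depth.
- ctrl.hand_in(): hands the job in, once; it reports no verdict.
Trained networks look in the newest picture that a camera, given by its name, has taken for a name from the list of things; names that differ only in an ending like _2 or _b are one class to them, and where a whole thing is asked for, a point or a joint stands for the part that bears it (a point fixed in the world has none). Each returns a list of dicts, best first, with "score" (0 to 1); they miss things now and then, are a little off and sometimes report something else, mostly with a low value. They report only what shows in the picture. A call takes as long as a camera call. They do not tell look-alikes from the thing itself.
- ctrl.spot_in(camera, label): "xyz" ([x, y, z] in m, in world coordinates, good to about 4 mm: the middle of the surface that is visible of it).
- ctrl.pinpoint(camera, label): "xyz" ([x, y, z] in m, in world coordinates, good to about 4 mm: a listed point, or the origin of a listed thing).
The state is a dict: "clock": time; "qpos": joint angles; "joint_velocities": joint speeds; "effort": joint torques, N m; "ee_pos": TCP position; "orientation": TCP orientation; "ft_force": force on the tool from outside, world axes, zero at the start; "ft_torque": the same for the moment, N m; "width": opening from 0.0 (shut) to 1.0 (fully open).
Only numpy, scipy, OpenCV 4.12 (cv2) and the standard library are available. Lean on these libraries where they do the work, as an engineer would, in place of code of your own. Each camera call takes 0.05 s, during which the arm holds its last target.

### The job

Lock the phone press jig: push the upright post of the slotted disc round until the slot lines up with the sliding bolt, then push the bolt by its upright end plate through the disc until it is fully home, with the end plate up against the guide. Do it gently with the fingertips, without gripping or lifting anything, and leave the tools and other things lying on and around the jig where they are.

Things in the scene. Friction and masses are not known exactly. Their poses are not given: they have to be found in the camera images.
- jig: Fixed dark grey base plate, 12 mm thick, x -85 to +125, y -90 to +240 mm about its origin, which lies on the disc's axis at table height; z up. The bolt's line is the y axis (x = 0): bolt, guide, disc and catch follow one another towards -y. A press frame over a phone, 32 mm high, stands at x +39 to +117, y -68 to +94 mm.
- guide (a point): Fixed aluminium channel with a bridge over it that carries the bolt: jig y +40 to +100 mm, 33 mm wide, top 31 mm above the table. The point is the middle of its +y end, 18 mm above the table; the push plate meets this end when the bolt is home.
- catch (a point): Fixed aluminium channel beyond the disc that takes the bolt's nose: jig y -62 to -40 mm, 36 mm wide, top 31 mm above the table, opening 18 mm wide. The point is the middle of its mouth (jig y -40 mm), 18 mm above the table.
- disc (a joint): Angle of the slotted disc about the vertical axis through the jig's origin, rad, counter-clockwise positive seen from above. 0: the slot lies along the bolt's line (jig y). Starts at +0.55 to +1.2; range -0.7 to +1.5, no stop or click at 0. It turns stiffly (0.06 N m, about 1 N at the post) and stays where it is left.
- slot (a point): Middle of the slotted disc (on the jig's z axis, 22 mm above the table; its y axis runs along the slot). Dark steel disc, 68 mm across, top 32 mm above the table, with a straight slot 18 mm wide right across it, open at the top and both ends. A 12 mm wide arm, 32 to 37 mm above the table, runs out at a right angle to the slot to the post.
- post (a point): Upright round steel post at the end of the disc's arm, 12 mm in diameter, from 32 to 75 mm above the table, 65 mm from the disc's axis. The point lies on the post's axis 55 mm above the table. At disc angle a it is at jig x = -65 cos a, y = -65 sin a mm: on the -x side of the disc when the slot is lined up.
- bolt: Loose steel bolt, captive under the guide's bridge: bar 12 x 12 x 158 mm, 0.24 kg, round nose at -y, upright push plate across its +y end (34 mm wide, 6 mm thick, top 60 mm above the table). Origin mid-bar on its underside, axes as the jig's. Starts at jig y 125 to 140 mm, home at y 21 mm (push plate on the guide). Slides with 1 to 3 N, 1 to 2 mm of play.
- bolt_push (a point): Centre of the back (+y) face of the push plate, 46 mm above the table and 85 mm in +y from the bolt's origin: push here towards jig -y.
- bolt_nose (a point): Tip of the bolt's round nose, 79 mm in -y from the bolt's origin. In the catch (jig y = -58 mm) when home.
- driver: Small screwdriver, 110 mm long, lying on the jig's base plate. Bystander; origin mid-length on its underside.
- pot: Small white pot with a lid, 38 mm across, 32 mm high, standing on the base plate. Bystander; origin under its centre.
- tin: Flat round aluminium tin, 46 mm across, 22 mm high, on the base plate. Bystander; origin under its centre.
- reel: Empty cardboard tape reel, 84 mm across, 45 mm high, standing on the table beside the jig. Bystander; origin under its centre.
- phone: Loose black phone, 148 x 72 x 8 mm, lying on the table beside the jig. Bystander; origin under its centre.
- flask: White bottle with a black cap, 44 mm across, 85 mm high, on the table behind the jig. Bystander; origin under its centre.
- brush: Small brush, 150 mm long, lying on the table behind the jig. Bystander; origin on its underside.
There are look-alikes about, which are no part of the job. What is shaped like the bolt but brown or pink is not meant.

How it is judged:
On the way:
1. the disc's slot is lined up with the bolt (within 0.12 rad) while the bolt's nose is still outside the disc or in the mouth of its slot (value of joint disc between -0.12 and 0.12 rad and y of bolt_nose in the frame of jig above 0.015 m), for 0.1 s.
At the end, for the whole second after the job is handed in: The bolt lies still through the disc's slot and in the catch, within 5 mm of fully home (end plate against the guide), flat on the plate and in line with it (0.1 rad), the disc within 0.12 rad of lined up, and every bystander within 25 mm of where it was (value of joint disc between -0.12 and 0.12 rad and y of bolt in the frame of jig between 0.016 and 0.026 m and x of bolt in the frame of jig between -0.006 and 0.006 m and z of bolt in the frame of jig between 0.008 and 0.018 m and angle between the y axis of bolt and the y axis of jig, either way round below 0.1 rad and linear speed of bolt below 0.01 m/s and not (distance of driver from where it was at the start of the episode above 0.025 m) and not (distance of pot from where it was at the start of the episode above 0.025 m) and not (distance of tin from where it was at the start of the episode above 0.025 m) and not (distance of reel from where it was at the start of the episode above 0.025 m) and not (distance of phone from where it was at the start of the episode above 0.025 m) and not (distance of flask from where it was at the start of the episode above 0.025 m) and not (distance of brush from where it was at the start of the episode above 0.025 m)); the robot touches nothing.
It fails at once if the bolt is lifted off its plate (by more than 10 mm) (height (world z) of bolt above 0.022 m).
It fails at once if the post or disc is gripped or forced (more than 30 N from the fingers) (contact force between the fingers and disc above 30 N).
It fails at once if the bolt is gripped or forced (more than 35 N from the fingers) (contact force between the fingers and bolt above 35 N).
It fails at once if a bystander is lifted, carried or pushed away (more than 25 mm) (distance of any of driver, pot, tin, reel, phone, flask, brush from where it was at the start of the episode above 0.025 m).
It also fails if it takes over 48 s, if anything falls off the work surface, if the arm or the gripper's body presses on something with over 40 N, if the wrist force passes 120 N, or if a joint passes its speed limit or range.

## Working session

There is one attempt and no reset: what is moved stays moved. The work goes in short steps, Python scripts to look and compute and a tool call to move; the robot and the scene stay as the last step left them, time stands still between calls to the robot, and variables do not carry over. Pictures are saved under pics/ and viewed, and the job is handed in when it is done.

Besides the shell and the picture viewer there is one more tool, called after "Call:" in YAML: its name, and indented under it one key for each argument. drive_tool: Moves the arm, as the interface text tells. Its arguments: {"type":"object","properties":{"moves":{"type":"array","items":{"type":"object","properties":{"dx":{"type":"number"},"dy":{"type":"number"},"dz":{"type":"number"},"ax":{"type":"number"},"ay":{"type":"number"},"az":{"type":"number"}}}},"gripper":{"type":"number"},"squeeze":{"type":"number"}},"required":["moves"]}

```bash
mkdir -p pics; python3 - <<'E'
from plant import ctrl
import cv2
s=ctrl.read_state(); print(s['clock'],s['ee_pos'],s['orientation'],s['ft_force'],s['width'])
for c in ['scene','side']:
    f=ctrl.grab_frame(c); cv2.imwrite(f'pics/{c}0.png',f['color'])
    for l in ['guide','catch','slot','post','bolt_push','bolt_nose','bolt','jig','driver','pot','tin','reel','phone','flask','brush']:
        r=ctrl.pinpoint(c,l); print(c,l,[([round(float(v),3) for v in d['xyz']],round(d['score'],2)) for d in r[:3]])
print(ctrl.read_state()['clock'])
E
```

```text
0.0 [ 0.24978755 -0.59939693  0.23025359] [[ 9.23026170e-01  3.84736162e-01 -8.80444676e-04]
 [ 3.84737149e-01 -9.23024456e-01  1.78322417e-03]
 [-1.26601145e-04 -1.98470235e-03 -9.99998022e-01]] [ 0.4139214  -0.26302007 -0.73013191] 0.9973045377156031
scene guide [([0.521, 0.077, 0.019], 0.96)]
scene catch [([0.527, -0.069, 0.018], 0.7)]
scene slot [([0.53, -0.023, 0.018], 0.97)]
scene post [([0.483, -0.075, 0.052], 0.72)]
scene bolt_push [([0.301, 0.105, 0.03], 0.86), ([0.52, 0.192, 0.049], 0.65), ([0.343, -0.166, 0.037], 0.61)]
scene bolt_nose [([0.222, -0.282, 0.003], 0.94), ([0.333, 0.267, 0.014], 0.78), ([0.589, 0.35, 0.007], 0.77)]
scene bolt [([0.523, 0.099, 0.011], 0.85), ([0.312, 0.192, 0.002], 0.74), ([0.281, -0.226, -0.001], 0.71)]
scene jig [([0.527, -0.024, -0.002], 0.55)]
scene driver [([0.465, 0.131, 0.011], 0.53), ([0.696, 0.095, 0.005], 0.47)]
scene pot [([0.585, 0.115, 0.013], 0.69)]
scene tin [([0.598, 0.171, 0.014], 0.81)]
scene reel [([0.482, -0.187, -0.001], 0.94)]
scene phone [([0.6, -0.197, 0.003], 0.91)]
scene flask [([0.696, -0.08, -0.001], 0.9)]
scene brus
[... 232 characters left out ...]
09, 0.035], 0.92), ([0.345, -0.167, 0.031], 0.84), ([0.428, 0.351, 0.032], 0.64)]
side bolt_nose [([0.592, 0.357, 0.006], 0.84), ([0.328, 0.264, 0.007], 0.74), ([0.226, -0.283, -0.002], 0.54)]
side bolt [([0.525, 0.105, 0.011], 0.96), ([0.51, 0.355, 0.001], 0.76), ([0.283, -0.226, -0.002], 0.67)]
side jig [([0.531, -0.026, 0.002], 0.75), ([0.487, -0.073, 0.054], 0.24)]
side driver [([0.459, 0.133, 0.016], 0.85)]
side pot [([0.581, 0.113, 0.01], 0.87)]
side tin [([0.601, 0.172, 0.01], 0.72)]
side reel [([0.477, -0.189, 0.0], 0.56)]
side phone [([0.602, -0.198, 0.003], 0.95), ([0.46, 0.13, 0.013], 0.65)]
side flask [([0.692, -0.08, -0.002], 0.75)]
side brush [([0.697, 0.099, 0.001], 0.88)]
1.6
```

View pics/scene0.png

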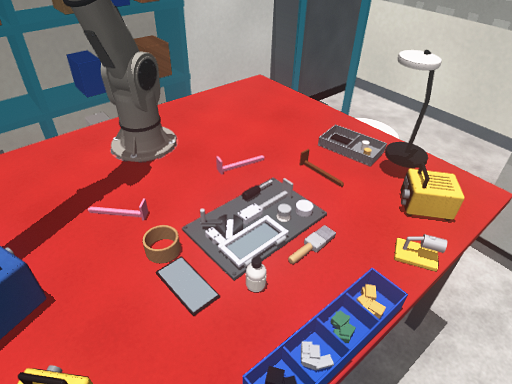

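View pics/side0.png

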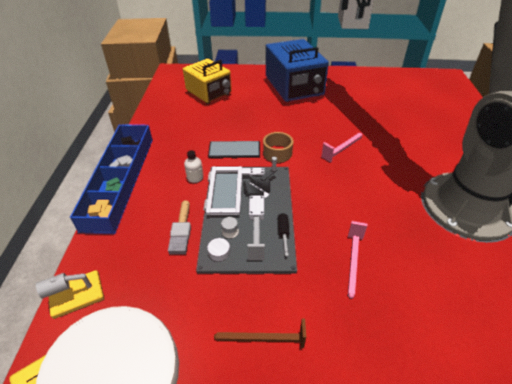

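The scene picture shows the jig with the silver bolt near (265,205), the post at (203,213) and the reel at (160,243). The pink and brown look-alikes lie off the jig. The side view agrees: post (274,163), end plate (256,252). The network points give a jig origin of about (0.5305, -0.0235), yaw of about 0.047 and disc angle of about 0.8.

Next I shut the fingers and move over beside the post.

Call:
drive_tool:
  moves:
    - {"dx":2,"dy":-1.8,"az":0.03}
    - {"dx":5,"dy":-4.5,"az":0.06}
    - {"dx":8,"dy":-7.1,"az":0.1}
    - {"dx":11,"dy":-9.8,"az":0.14}
    - {"dx":14,"dy":-12.5,"az":0.18}
    - {"dx":17,"dy":-15.1,"az":0.22}
    - {"dx":20,"dy":-17.8,"az":0.26}
    - {"dx":23,"dy":-20.5,"az":0.3}
    - {"dx":26,"dy":-23.1,"az":0.348}
    - {"dx":29,"dy":-25.8,"az":0.348}
    - {"dx":32,"dy":-28.5,"az":0.348}
    - {"dx":33.5,"dy":-29.8,"az":0.348}
  gripper: 0
  squeeze: 20

```text
invalid input
```

Call:
drive_tool:
  moves:
    - {"dx":2,"dy":-1.8,"dz":0,"ax":0,"ay":0,"az":0.03}
    - {"dx":5,"dy":-4.5,"dz":0,"ax":0,"ay":0,"az":0.06}
    - {"dx":8,"dy":-7.1,"dz":0,"ax":0,"ay":0,"az":0.1}
    - {"dx":11,"dy":-9.8,"dz":0,"ax":0,"ay":0,"az":0.14}
    - {"dx":14,"dy":-12.5,"dz":0,"ax":0,"ay":0,"az":0.18}
    - {"dx":17,"dy":-15.1,"dz":0,"ax":0,"ay":0,"az":0.22}
    - {"dx":20,"dy":-17.8,"dz":0,"ax":0,"ay":0,"az":0.26}
    - {"dx":23,"dy":-20.5,"dz":0,"ax":0,"ay":0,"az":0.3}
    - {"dx":26,"dy":-23.1,"dz":0,"ax":0,"ay":0,"az":0.348}
    - {"dx":29,"dy":-25.8,"dz":0,"ax":0,"ay":0,"az":0.348}
    - {"dx":32,"dy":-28.5,"dz":0,"ax":0,"ay":0,"az":0.348}
    - {"dx":33.5,"dy":-29.8,"dz":0,"ax":0,"ay":0,"az":0.348}
  gripper: 0

```text
clock: 2.6
ee_pos: [0.4468, -0.1905, 0.2318]
orientation: [[0.999, 0.053, 0.002], [0.053, -0.999, 0.002], [0.002, -0.002, -1.0]]
ft_force: [0.3, 0.1, -0.1]
width: -0.0
```

Call:
drive_tool:
  moves:
    - {"dx":2,"dy":-3.5,"dz":0}
    - {"dx":4.2,"dy":-7,"dz":1}
    - {"dx":4.2,"dy":-7.7,"dz":4}
    - {"dx":4.2,"dy":-7.7,"dz":7}
    - {"dx":4.2,"dy":-7.7,"dz":10}
    - {"dx":4.2,"dy":-7.7,"dz":12}
    - {"dx":4.2,"dy":-7.7,"dz":13}
    - {"dx":4.2,"dy":-7.7,"dz":13}

```text
invalid input
```

```bash
python3 - <<'E'
from plant import ctrl
import cv2
for c in ['scene','side','wrist']:
    f=ctrl.grab_frame(c); cv2.imwrite(f'pics/{c}1.png',f['color'])
    for l in ['post','slot']:
        r=ctrl.pinpoint(c,l); print(c,l,[([round(float(v),3) for v in d['xyz']],round(d['score'],2)) for d in r[:3]])
s=ctrl.read_state();print(s['clock'],s['ee_pos'],s['ft_force'])
a=cv2.imread('pics/side1.png')[100:260,180:330];b=cv2.imread('pics/wrist1.png')
cv2.imwrite('pics/m1.png',cv2.hconcat([cv2.resize(a,(384,384)),cv2.resize(b,(416,384))]))
E
```

```text
scene post [([0.482, -0.073, 0.053], 0.56)]
scene slot [([0.531, -0.024, 0.018], 0.74)]
side post [([0.488, -0.073, 0.056], 0.73), ([0.524, 0.078, 0.014], 0.48)]
side slot [([0.53, -0.022, 0.021], 0.91)]
wrist post [([0.488, -0.071, 0.054], 0.73)]
wrist slot [([0.527, -0.025, 0.024], 0.68)]
3.05 [ 0.44396677 -0.19751334  0.23124955] [ 0.10623398 -0.35008371  0.34480918]
```

View pics/m1.png

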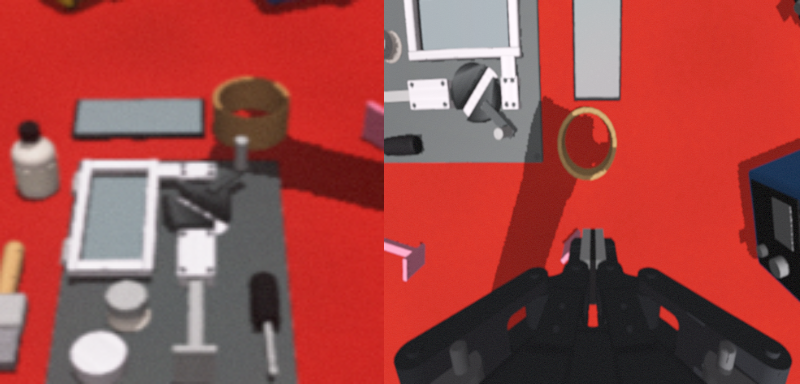

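The left panel shows the post at (240,150) with the slot diagonal. In the wrist panel the post is at (500,133) and the reel at (587,143). The networks still put the post at about (0.486, -0.073). The move call seems to need all six keys, so I'm resending it.

Call:
drive_tool:
  moves:
    - {"dx":2,"dy":-3.5,"dz":0,"ax":0,"ay":0,"az":0}
    - {"dx":4,"dy":-7,"dz":1,"ax":0,"ay":0,"az":0}
    - {"dx":4.5,"dy":-8.3,"dz":4,"ax":0,"ay":0,"az":0}
    - {"dx":4.5,"dy":-8.3,"dz":7,"ax":0,"ay":0,"az":0}
    - {"dx":4.5,"dy":-8.3,"dz":10,"ax":0,"ay":0,"az":0}
    - {"dx":4.5,"dy":-8.3,"dz":12,"ax":0,"ay":0,"az":0}
    - {"dx":4.5,"dy":-8.3,"dz":13,"ax":0,"ay":0,"az":0}
    - {"dx":4.5,"dy":-8.3,"dz":13,"ax":0,"ay":0,"az":0}
    - {"dx":4.5,"dy":-8.3,"dz":13,"ax":0,"ay":0,"az":0}

```text
clock: 3.8
ee_pos: [0.486, -0.1117, 0.1017]
orientation: [[0.999, 0.046, 0.0], [0.046, -0.999, -0.0], [0.0, 0.0, -1.0]]
ft_force: [0.4, -1.0, -0.5]
width: -0.001
```

```bash
python3 - <<'E'
from plant import ctrl
import cv2
for c in ['side','wrist']:
    f=ctrl.grab_frame(c); cv2.imwrite(f'pics/{c}2.png',f['color'])
    for l in ['post','slot']:
        r=ctrl.pinpoint(c,l); print(c,l,[([round(float(v),3) for v in d['xyz']],round(d['score'],2)) for d in r[:3]])
s=ctrl.read_state();print(s['clock'],s['ee_pos'],s['orientation'],s['ft_force'])
a=cv2.imread('pics/side2.png')[100:260,180:330];b=cv2.imread('pics/wrist2.png')
cv2.imwrite('pics/m2.png',cv2.hconcat([cv2.resize(a,(384,384)),cv2.resize(b,(416,384))]))
E
```

```text
side post [([0.487, -0.072, 0.057], 0.76), ([0.696, 0.102, 0.003], 0.19)]
side slot [([0.53, -0.019, 0.02], 0.96)]
wrist post [([0.486, -0.075, 0.055], 0.88)]
wrist slot [([0.525, -0.028, 0.022], 0.6), ([0.526, 0.079, 0.017], 0.23)]
4.1 [ 0.48651239 -0.11128556  0.10242823] [[ 9.98905992e-01  4.67088403e-02  2.25908678e-03]
 [ 4.67105018e-02 -9.98908232e-01 -6.88364058e-04]
 [ 2.22446770e-03  7.93134059e-04 -9.99997211e-01]] [ 0.42603501  1.31487465 -0.24731598]
```

View pics/m2.png

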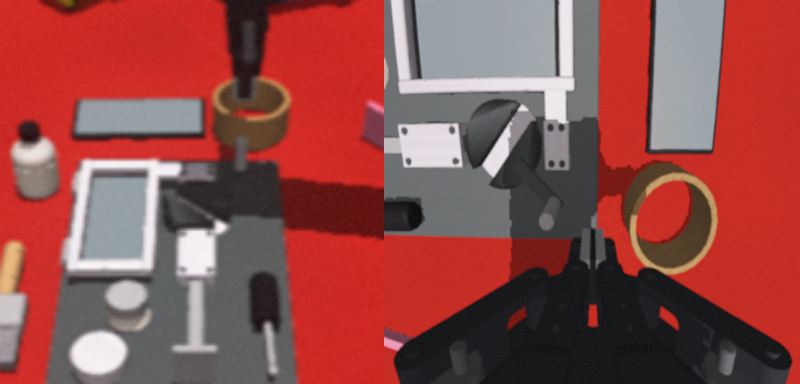

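The wrist panel shows the post at (545,215), just ahead of the shut tips at (593,232). The reel at (672,220) is clear. I go down and push along the arc, stopping a little short.

Call:
drive_tool:
  moves:
    - {"dx":0,"dy":0,"dz":2,"ax":0,"ay":0,"az":0}
    - {"dx":0,"dy":0,"dz":4,"ax":0,"ay":0,"az":0}
    - {"dx":0,"dy":0,"dz":5.5,"ax":0,"ay":0,"az":0}
    - {"dx":0,"dy":0,"dz":5.8,"ax":0,"ay":0,"az":0}
    - {"dx":0,"dy":-0.5,"dz":5.8,"ax":0,"ay":0,"az":0}
    - {"dx":0,"dy":-1,"dz":5.8,"ax":0,"ay":0,"az":0}
    - {"dx":-0.2,"dy":-1.4,"dz":5.8,"ax":0,"ay":0,"az":0}
    - {"dx":-0.3,"dy":-1.8,"dz":5.8,"ax":0,"ay":0,"az":0}
    - {"dx":-0.5,"dy":-2.2,"dz":5.8,"ax":0,"ay":0,"az":0}
    - {"dx":-0.7,"dy":-2.6,"dz":5.8,"ax":0,"ay":0,"az":0}
    - {"dx":-0.9,"dy":-3.0,"dz":5.8,"ax":0,"ay":0,"az":0}
    - {"dx":-1.0,"dy":-3.4,"dz":5.8,"ax":0,"ay":0,"az":0}

```text
clock: 5.1
ee_pos: [0.4729, -0.0783, 0.0435]
orientation: [[0.999, 0.046, -0.001], [0.046, -0.999, -0.001], [-0.001, 0.001, -1.0]]
ft_force: [-1.9, -3.0, -0.0]
width: 0.0
```

Call:
drive_tool:
  moves:
    - {"dx":-0.1,"dy":-0.4,"dz":0,"ax":0,"ay":0,"az":0}
    - {"dx":-0.2,"dy":-0.8,"dz":0,"ax":0,"ay":0,"az":0}
    - {"dx":-0.3,"dy":-1.2,"dz":0,"ax":0,"ay":0,"az":0}
    - {"dx":-0.4,"dy":-1.6,"dz":0,"ax":0,"ay":0,"az":0}
    - {"dx":-0.4,"dy":-2.0,"dz":0,"ax":0,"ay":0,"az":0}
    - {"dx":-0.5,"dy":-2.4,"dz":0,"ax":0,"ay":0,"az":0}
    - {"dx":-0.5,"dy":-2.4,"dz":0,"ax":0,"ay":0,"az":0}

```text
clock: 5.68
ee_pos: [0.4683, -0.0524, 0.0434]
orientation: [[0.999, 0.048, 0.001], [0.048, -0.999, 0.001], [0.001, -0.001, -1.0]]
ft_force: [-0.9, -0.5, -0.9]
width: -0.001
```

```bash
cat > meas.py <<'E'
from plant import ctrl
import cv2,sys,numpy as np
n=sys.argv[1]
O=np.array([.5305,-.0235]);th=.047;R=np.array([[np.cos(th),-np.sin(th)],[np.sin(th),np.cos(th)]])
J=lambda p:np.round(R.T@(np.array(p[:2])-O)*1000,1)
s=ctrl.read_state();print(s['clock'],s['ee_pos'],'jig',J(s['ee_pos']),s['ft_force'])
for c in ['scene','side','wrist']:
    f=ctrl.grab_frame(c); cv2.imwrite(f'pics/{c}{n}.png',f['color'])
    for l in sys.argv[2:]:
        r=ctrl.pinpoint(c,l); print(c,l,[(J(d['xyz']),round(float(d['xyz'][2]),3),round(d['score'],2)) for d in r[:3]])
a=cv2.imread(f'pics/side{n}.png')[110:270,190:310];b=cv2.imread(f'pics/wrist{n}.png')
cv2.imwrite(f'pics/m{n}.png',cv2.hconcat([cv2.resize(a,(384,512)),cv2.resize(b,(416,512))]))
E
python3 meas.py 3 post slot guide
```

```text
5.6833 [ 0.46833859 -0.05235487  0.04337961] jig [-63.4 -25.9] [-0.88496535 -0.53537369 -0.9268104 ]
scene post [(array([-68.1,  -9.2]), 0.055, 0.88)]
scene slot []
scene guide [(array([ -6.4, 104. ]), 0.019, 0.56)]
side post [(array([-61.4,  -5.1]), 0.055, 0.9), (array([  1.4, -42.6]), 0.019, 0.71)]
side slot [(array([4.8, 3.2]), 0.02, 0.72)]
side guide [(array([-0.9, 98.6]), 0.018, 0.89)]
wrist post [(array([-67.3,  -1.1]), 0.055, 0.6)]
wrist slot [(array([-2. , -1.7]), 0.022, 0.64)]
wrist guide [(array([ -1.1, 102.6]), 0.018, 0.86), (array([ -61.8, -161.6]), 0.001, 0.3)]
```

View pics/m3.png

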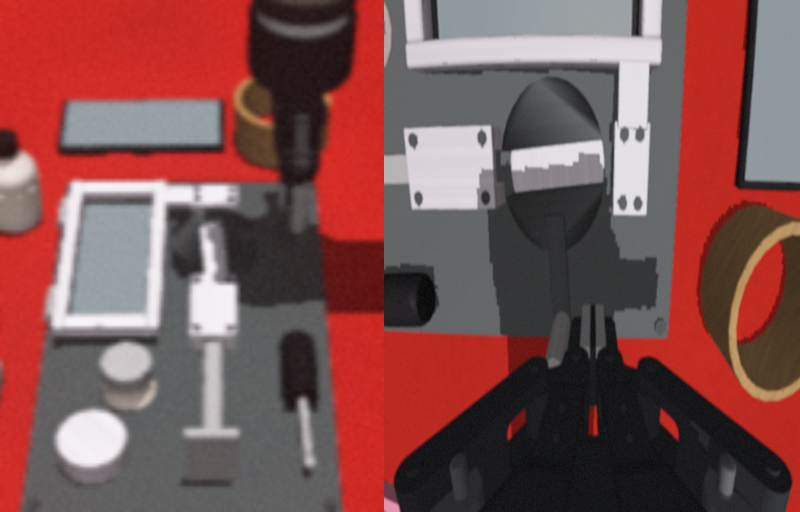

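The wrist panel shows the slot at (555,165) nearly in line between guide and catch, a few degrees short. I measure the slot edges by projecting pixels onto the disc's top plane.

```bash
python3 - <<'E'
import cv2
b=cv2.imread('pics/wrist3.png'); print(b.shape)
cv2.imwrite('pics/z3.png',cv2.resize(b[50:200,0:200+120],None,fx=2.5,fy=2.5,interpolation=cv2.INTER_CUBIC))
E
```

```text
(384, 512, 3)
```

View pics/z3.png

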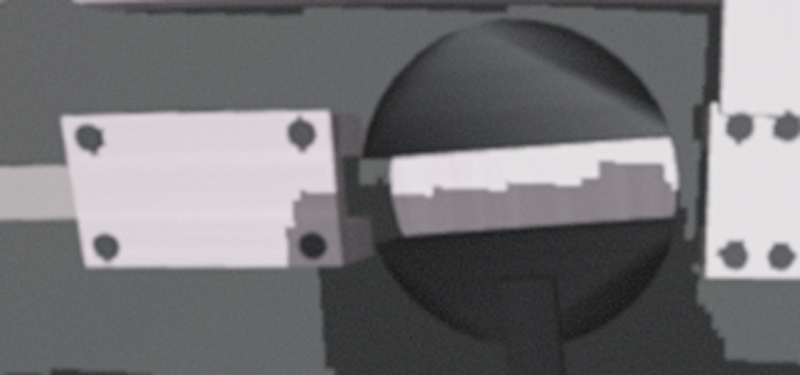

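```bash
python3 - <<'E'
from plant import ctrl
import numpy as np,cv2
s=ctrl.read_state(); f=ctrl.grab_frame('wrist')
T=np.eye(4);T[:3,:3]=s['orientation'];T[:3,3]=s['ee_pos'];M=T@np.array(f['T_tool_cam'])
K=np.array([[f['fx'],0,f['cx']],[0,f['fy'],f['cy']],[0,0,1]]);D=np.array(f['D'])
O=np.array([.5305,-.0235]);th=.047;R=np.array([[np.cos(th),-np.sin(th)],[np.sin(th),np.cos(th)]])
def P(u,v,z):
    u=u/2.5;v=50+v/2.5
    x,y=cv2.undistortPoints(np.array([[[u,v]]],float),K,D)[0,0]
    d=M[:3,:3]@np.array([x,-y,-1]);o=M[:3,3];return (R.T@((o+d*(z-o[2])/d[2])[:2]-O))*1000
for n,a,b,z in [('slot top',(390,156),(668,137),.032),('slot bot',(405,236),(672,216),.032),('g top',(62,116),(330,110),.031),('g bot',(85,267),(345,266),.031)]:
    A=P(*a,z);B=P(*b,z);d=A-B;print(n,A.round(1),B.round(1),'ang from jig y (ccw+)',round(float(np.arctan2(-d[0],d[1])),3))
E
```

```text
slot top [ 5.8 25.2] [  9.2 -33.3] ang from jig y (ccw+) 0.058
slot bot [-11.   23.4] [ -7.1 -34.3] ang from jig y (ccw+) 0.069
g top [16.  98.1] [15.4 37.6] ang from jig y (ccw+) -0.01
g bot [-17.1  99. ] [-17.6  37.7] ang from jig y (ccw+) -0.009
```

The slot edges read +0.063 rad and the guide edges -0.0095 rad, so the disc is at about +0.07. I push the post about 4.7 mm more.

Call:
drive_tool:
  moves:
    - {"dx":0,"dy":-0.15,"dz":0,"ax":0,"ay":0,"az":0}
    - {"dx":0,"dy":-0.3,"dz":0,"ax":0,"ay":0,"az":0}
    - {"dx":0,"dy":-0.47,"dz":0,"ax":0,"ay":0,"az":0}
    - {"dx":0,"dy":-0.47,"dz":0,"ax":0,"ay":0,"az":0}
    - {"dx":0,"dy":-0.47,"dz":0,"ax":0,"ay":0,"az":0}

```text
clock: 6.75
ee_pos: [0.4677, -0.049, 0.0433]
orientation: [[0.999, 0.047, -0.0], [0.047, -0.999, -0.0], [-0.0, 0.0, -1.0]]
ft_force: [-0.5, -0.1, -0.4]
width: -0.003
```

```bash
python3 meas.py 4 post; python3 - <<'E'
import cv2
b=cv2.imread('pics/wrist4.png')
cv2.imwrite('pics/z4.png',cv2.resize(b[50:200,0:320],None,fx=2.5,fy=2.5,interpolation=cv2.INTER_CUBIC))
E
```

```text
6.75 [ 0.46771301 -0.04895214  0.0432617 ] jig [-63.9 -22.5] [-0.50749669 -0.08487714 -0.41731755]
scene post [(array([ -60.6, -161.3]), 0.001, 0.73)]
side post [(array([-67.6, 155.4]), 0.015, 0.34)]
wrist post [(array([-66.1,  -1.2]), 0.055, 0.76)]
```

View pics/z4.png

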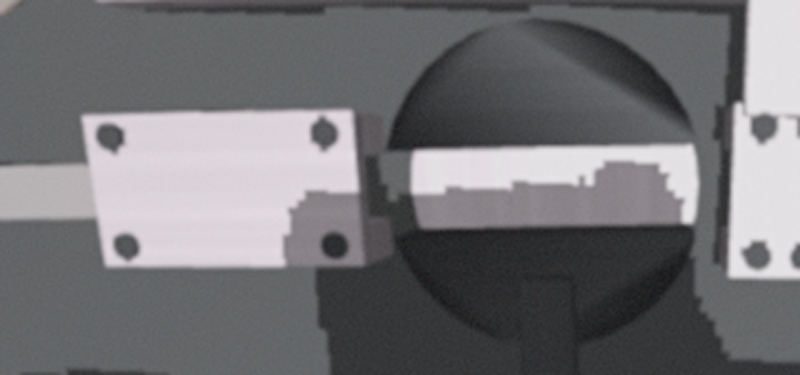

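The slot edges (412,150)->(690,144) now run parallel to the guide edge (83,116)->(352,110), so the disc is lined up. I back off, lift and go behind the bolt's plate.

Call:
drive_tool:
  moves:
    - {"dx":0,"dy":0.8,"dz":0,"ax":0,"ay":0,"az":0}
    - {"dx":0,"dy":1.5,"dz":-1,"ax":0,"ay":0,"az":0}
    - {"dx":0,"dy":1.5,"dz":-4,"ax":0,"ay":0,"az":0}
    - {"dx":0,"dy":1.5,"dz":-7,"ax":0,"ay":0,"az":0}
    - {"dx":0,"dy":1.0,"dz":-10,"ax":0,"ay":0,"az":0}
    - {"dx":0.5,"dy":-2,"dz":-10,"ax":0,"ay":0,"az":0}
    - {"dx":1.4,"dy":-5.5,"dz":-10,"ax":0,"ay":0,"az":0}
    - {"dx":2.4,"dy":-9,"dz":-10,"ax":0,"ay":0,"az":0}
    - {"dx":3.4,"dy":-12.5,"dz":-10,"ax":0,"ay":0,"az":0}
    - {"dx":4.4,"dy":-16,"dz":-10,"ax":0,"ay":0,"az":0}
    - {"dx":5.4,"dy":-19.5,"dz":-10,"ax":0,"ay":0,"az":0}
    - {"dx":6.2,"dy":-22,"dz":-10,"ax":0,"ay":0,"az":0}

```text
clock: 8.05
ee_pos: [0.5201, 0.1764, 0.1444]
orientation: [[0.999, 0.049, 0.001], [0.049, -0.999, 0.002], [0.002, -0.002, -1.0]]
ft_force: [0.4, 0.6, 0.0]
width: -0.0
```

Call:
drive_tool:
  moves:
    - {"dx":0,"dy":-2,"dz":0,"ax":0,"ay":0,"az":0}
    - {"dx":0.2,"dy":-4,"dz":0,"ax":0,"ay":0,"az":0}
    - {"dx":0.2,"dy":-5.5,"dz":0,"ax":0,"ay":0,"az":0}
    - {"dx":0.2,"dy":-5.5,"dz":0,"ax":0,"ay":0,"az":0}
    - {"dx":0.2,"dy":-5.5,"dz":0,"ax":0,"ay":0,"az":0}

```text
clock: 8.47
ee_pos: [0.519, 0.2281, 0.1437]
orientation: [[0.999, 0.048, 0.0], [0.048, -0.999, -0.001], [0.0, 0.001, -1.0]]
ft_force: [0.0, -0.8, -1.4]
width: 0.002
```

```bash
python3 meas.py 5 bolt_push bolt guide post slot
```

```text
8.4667 [0.51904016 0.22814725 0.14372956] jig [  0.4 251.9] [ 0.02569545 -0.75229049 -1.38281227]
scene bolt_push [(array([-224. ,  140.7]), 0.032, 0.75), (array([-84.7, 380. ]), 0.036, 0.65), (array([  5.3, 213.7]), 0.048, 0.59)]
scene bolt [(array([-257. , -187.4]), -0.002, 0.82), (array([  1.1, 376.9]), -0.0, 0.8), (array([-206.3,  223. ]), 0.002, 0.72)]
scene guide [(array([ -5.2, 103.2]), 0.022, 0.64)]
scene post [(array([-71.8,  -3.8]), 0.054, 0.74), (array([-2.8,  0.9]), 0.018, 0.49)]
scene slot [(array([0.1, 2.1]), 0.019, 0.56), (array([161.3, -62.1]), 0.003, 0.42)]
side bolt_push [(array([-222.1,  142. ]), 0.037, 0.95), (array([  1.3, 210.3]), 0.049, 0.63), (array([-190.7, -131.2]), 0.031, 0.54)]
side bolt [(array([-255.6, -187.4]), 0.001, 0.59)]
side guide [(array([-2. , 98.8]), 0.018, 0.87)]
side post [(array([-67.1,  -4.2]), 0.054, 0.61)]
side slot []
wrist bolt_push [(array([-84.5, 376.2]), 0.032, 0.71), (array([-1.00e-01,  2.09e+02]), 0.045, 0.62)]
wrist bolt [(array([ -1.4, 376.4]), -0.001, 0.97), (array([ -1.8, 130.1]), 0.015, 0.69), (array([-3.9, -3.7]), 0.021, 0.2)]
wrist guide [(array([  1.4, 101.7]), 0.019, 0.58)]
wrist post [(array([ 62.5, 135.3]), 0.012, 0.64)]
wrist slot [(array([-5.4,  1.1]), 0.021, 0.96), (array([ 81.1, 187.8]), 0.012, 0.26)]
```

View pics/m5.png

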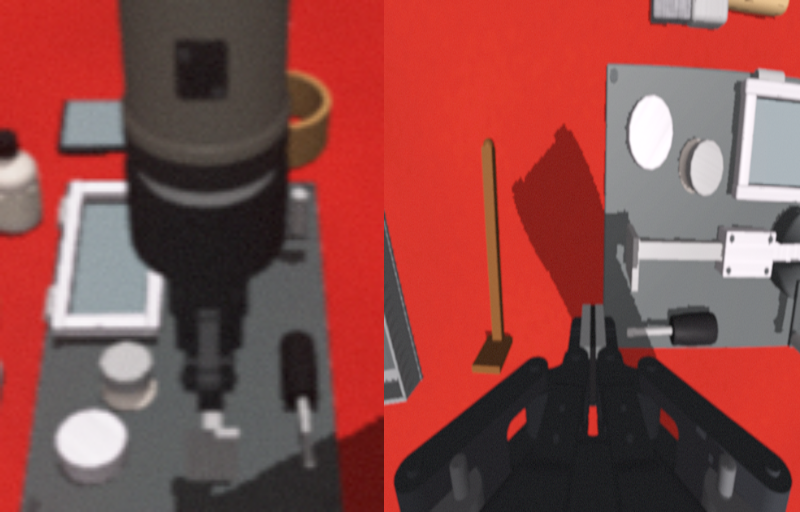

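In the left panel the fingertips are at (205,410), behind the end plate at (225,432). The wrist panel puts the plate at (628,265), about 2.5 cm ahead of the finger faces, with the driver at (680,328) off to the side. I go down and push partway.

Call:
drive_tool:
  moves:
    - {"dx":0,"dy":0,"dz":3,"ax":0,"ay":0,"az":0}
    - {"dx":0,"dy":0,"dz":6,"ax":0,"ay":0,"az":0}
    - {"dx":0,"dy":0,"dz":9,"ax":0,"ay":0,"az":0}
    - {"dx":0,"dy":0,"dz":10,"ax":0,"ay":0,"az":0}
    - {"dx":0,"dy":0.6,"dz":10.1,"ax":0,"ay":0,"az":0}
    - {"dx":0,"dy":1.2,"dz":10.1,"ax":0,"ay":0,"az":0}
    - {"dx":0,"dy":1.8,"dz":10.1,"ax":0,"ay":0,"az":0}
    - {"dx":0,"dy":2.2,"dz":10.1,"ax":0,"ay":0,"az":0}
    - {"dx":0,"dy":2.6,"dz":10.1,"ax":0,"ay":0,"az":0}
    - {"dx":0,"dy":3.0,"dz":10.1,"ax":0,"ay":0,"az":0}
    - {"dx":0,"dy":3.4,"dz":10.1,"ax":0,"ay":0,"az":0}
    - {"dx":0,"dy":3.4,"dz":10.1,"ax":0,"ay":0,"az":0}

```text
clock: 10.37
ee_pos: [0.5213, 0.1949, 0.0433]
orientation: [[0.999, 0.046, 0.002], [0.046, -0.999, 0.001], [0.002, -0.001, -1.0]]
ft_force: [0.8, 1.8, 1.6]
width: 0.002
```

```bash
python3 meas.py 6 bolt_push bolt bolt_nose slot
```

```text
10.3667 [0.52133348 0.19493905 0.04329319] jig [  1.1 218.6] [0.78346627 1.8290452  1.57359245]
scene bolt_push [(array([-193.5, -134.1]), 0.039, 0.93), (array([-224.8,  141.7]), 0.033, 0.88), (array([  2. , 208.9]), 0.048, 0.55)]
scene bolt [(array([  0.3, 115.7]), 0.015, 0.82), (array([  1.6, 378.6]), 0.002, 0.77), (array([-206.9,  227. ]), 0.0, 0.72)]
scene bolt_nose [(array([ 79.7, 371. ]), 0.008, 0.79), (array([-187. ,  299.9]), 0.011, 0.63), (array([-320.3, -238.3]), 0.004, 0.6)]
scene slot [(array([-2.2,  2.2]), 0.019, 0.62)]
side bolt_push [(array([-223.4,  141.2]), 0.036, 0.91), (array([-190.3, -131.1]), 0.032, 0.81), (array([-88.3, 381.9]), 0.037, 0.58)]
side bolt [(array([-205.6,  222.1]), 0.0, 0.94), (array([-256.4, -191. ]), -0.001, 0.66)]
side bolt_nose [(array([ 79.6, 375.6]), 0.004, 0.6), (array([-317.6, -240.8]), 0.002, 0.56)]
side slot []
wrist bolt_push [(array([  3.6, 205.7]), 0.046, 0.89), (array([-81.5, 378. ]), 0.031, 0.7)]
wrist bolt [(array([ -2.6, 373.1]), -0.003, 0.75), (array([ -2.6, 123.6]), 0.016, 0.57)]
wrist bolt_nose [(array([ 84.1, 374. ]), 0.005, 0.57)]
wrist slot []
```

View pics/m6.png

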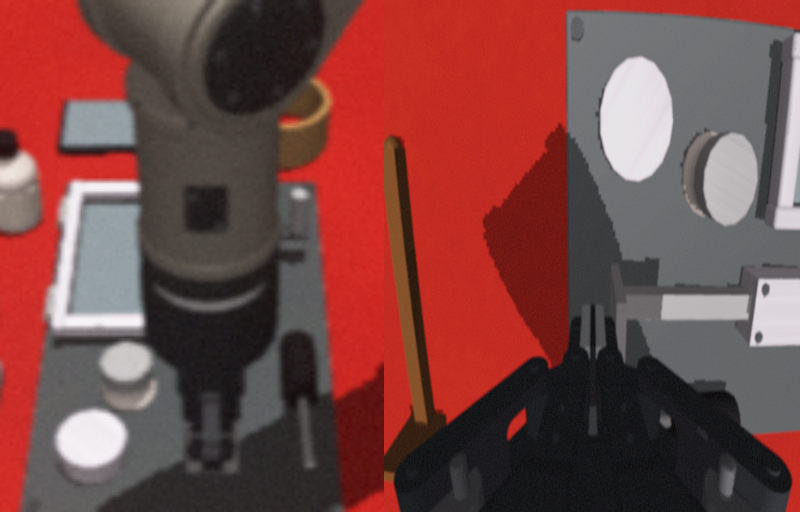

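The wrist panel shows the tips at (593,310) against the plate at (618,300). The plate is at jig y of about 207 and the contact force is about 2 N. I carry on pushing.

Call:
drive_tool:
  moves:
    - {"dx":0,"dy":0.4,"dz":0,"ax":0,"ay":0,"az":0}
    - {"dx":0,"dy":0.8,"dz":0,"ax":0,"ay":0,"az":0}
    - {"dx":0,"dy":1.2,"dz":0,"ax":0,"ay":0,"az":0}
    - {"dx":0,"dy":1.6,"dz":0,"ax":0,"ay":0,"az":0}
    - {"dx":0,"dy":2.0,"dz":0,"ax":0,"ay":0,"az":0}
    - {"dx":0,"dy":2.4,"dz":0,"ax":0,"ay":0,"az":0}
    - {"dx":0,"dy":2.8,"dz":0,"ax":0,"ay":0,"az":0}
    - {"dx":0,"dy":3.2,"dz":0,"ax":0,"ay":0,"az":0}
    - {"dx":0,"dy":3.6,"dz":0,"ax":0,"ay":0,"az":0}
    - {"dx":0,"dy":4.0,"dz":0,"ax":0,"ay":0,"az":0}
    - {"dx":-0.1,"dy":4.4,"dz":0,"ax":0,"ay":0,"az":0}
    - {"dx":-0.1,"dy":4.4,"dz":0,"ax":0,"ay":0,"az":0}

```text
clock: 12.12
ee_pos: [0.5213, 0.1489, 0.0421]
orientation: [[0.999, 0.046, -0.001], [0.046, -0.999, -0.001], [-0.001, 0.001, -1.0]]
ft_force: [-0.1, 1.0, 0.7]
width: 0.005
```

Call:
drive_tool:
  moves:
    - {"dx":0,"dy":0.4,"dz":0,"ax":0,"ay":0,"az":0}
    - {"dx":0,"dy":0.8,"dz":0,"ax":0,"ay":0,"az":0}
    - {"dx":0,"dy":1.2,"dz":0,"ax":0,"ay":0,"az":0}
    - {"dx":0,"dy":1.6,"dz":0,"ax":0,"ay":0,"az":0}
    - {"dx":0,"dy":2.0,"dz":0,"ax":0,"ay":0,"az":0}
    - {"dx":0,"dy":2.0,"dz":0,"ax":0,"ay":0,"az":0}

```text
clock: 12.62
ee_pos: [0.5223, 0.129, 0.0421]
orientation: [[0.999, 0.045, -0.001], [0.045, -0.999, -0.001], [-0.001, 0.001, -1.0]]
ft_force: [0.2, 0.7, 0.6]
width: 0.0
```

```bash
python3 meas.py 7 bolt_push bolt slot post
```

```text
12.6167 [0.5223438  0.1289677  0.04209519] jig [ -1.  152.7] [0.19767734 0.72016292 0.56731931]
scene bolt_push [(array([-84.6, 381.3]), 0.034, 0.81), (array([-192.9, -132.8]), 0.037, 0.8), (array([-225.9,  139.8]), 0.031, 0.7)]
scene bolt [(array([-207.9,  225.5]), 0.001, 0.79), (array([ -2. , 378.2]), -0.0, 0.74), (array([-257.1, -188.6]), 0.001, 0.62)]
scene slot [(array([-1.7,  0.3]), 0.018, 0.64), (array([ -1.4, -26.3]), 0.017, 0.36)]
scene post [(array([-70.1,  -4.3]), 0.054, 0.56), (array([-6. ,  0.4]), -0.002, 0.24)]
side bolt_push [(array([-222.1,  140.9]), 0.035, 0.73), (array([-84.2, 382. ]), 0.038, 0.69), (array([-192.4, -132.3]), 0.031, 0.69)]
side bolt [(array([-206. ,  218.9]), 0.0, 0.85), (array([-255.2, -187.2]), -0.001, 0.68), (array([ -3.1, 378.9]), 0.005, 0.6)]
side slot []
side post [(array([-66.3,  -0.6]), 0.056, 0.64)]
wrist bolt_push [(array([ -5.1, 139.8]), 0.048, 0.69)]
wrist bolt [(array([  0.3, 137.7]), 0.047, 0.26)]
wrist slot [(array([-3.6, -2.3]), 0.022, 0.65)]
wrist post []
```

View pics/m7.png

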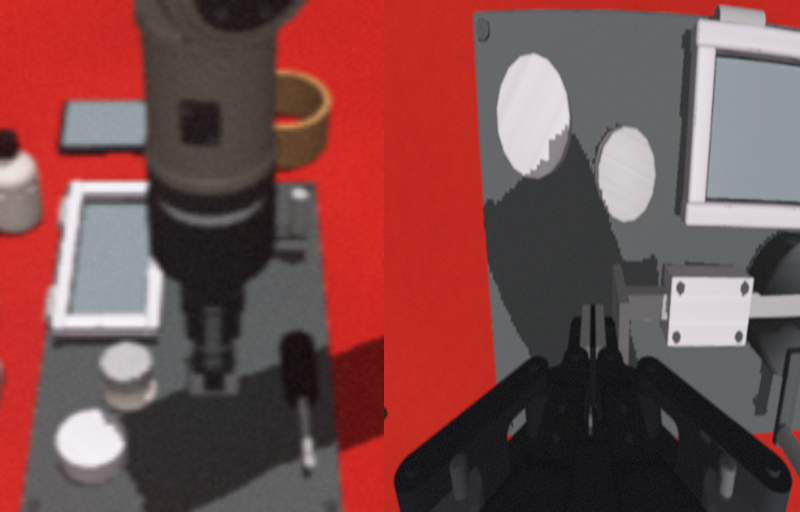

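The plate is at (618,300), about 33 mm from the guide, and the bar has entered the disc's slot at (775,305). The force is still small, so I push most of the rest and then creep.

Call:
drive_tool:
  moves:
    - {"dx":0,"dy":0.4,"dz":0,"ax":0,"ay":0,"az":0}
    - {"dx":0,"dy":0.8,"dz":0,"ax":0,"ay":0,"az":0}
    - {"dx":0,"dy":1.2,"dz":0,"ax":0,"ay":0,"az":0}
    - {"dx":0,"dy":1.6,"dz":0,"ax":0,"ay":0,"az":0}
    - {"dx":0,"dy":2.0,"dz":0,"ax":0,"ay":0,"az":0}
    - {"dx":0,"dy":2.3,"dz":0,"ax":0,"ay":0,"az":0}
    - {"dx":0,"dy":2.5,"dz":0,"ax":0,"ay":0,"az":0}
    - {"dx":0,"dy":2.7,"dz":0,"ax":0,"ay":0,"az":0}
    - {"dx":0,"dy":2.7,"dz":0,"ax":0,"ay":0,"az":0}

```text
clock: 14.12
ee_pos: [0.5238, 0.1031, 0.0423]
orientation: [[0.999, 0.046, 0.0], [0.046, -0.999, -0.0], [0.0, 0.0, -1.0]]
ft_force: [-0.1, 0.4, 0.4]
width: -0.003
```

Call:
drive_tool:
  moves:
    - {"dx":0,"dy":0.1,"dz":0,"ax":0,"ay":0,"az":0}
    - {"dx":0,"dy":0.2,"dz":0,"ax":0,"ay":0,"az":0}
    - {"dx":0,"dy":0.2,"dz":0,"ax":0,"ay":0,"az":0}

```text
clock: 14.37
ee_pos: [0.5238, 0.1017, 0.0423]
orientation: [[0.999, 0.047, 0.0], [0.047, -0.999, -0.0], [0.0, 0.0, -1.0]]
ft_force: [0.1, 1.1, 0.9]
width: -0.0
```

```bash
python3 meas.py 8 bolt_push; python3 - <<'E'
import cv2
b=cv2.imread('pics/wrist8.png')
cv2.imwrite('pics/z8.png',cv2.resize(b[150:300,192:512],None,fx=2.5,fy=2.5,interpolation=cv2.INTER_CUBIC))
E
```

```text
14.3667 [0.52379555 0.10168615 0.042309  ] jig [ -0.8 125.4] [0.09888317 1.06204318 0.88514225]
scene bolt_push [(array([-195. , -135.8]), 0.037, 0.92), (array([ -0.9, 114.5]), 0.049, 0.76), (array([-82.5, 381.1]), 0.034, 0.74)]
side bolt_push [(array([-222. ,  143.9]), 0.035, 0.69), (array([  2.4, 111.7]), 0.05, 0.6), (array([-193.8, -132.7]), 0.032, 0.55)]
wrist bolt_push [(array([1.000e-01, 1.121e+02]), 0.045, 0.98)]
```

View pics/z8.png

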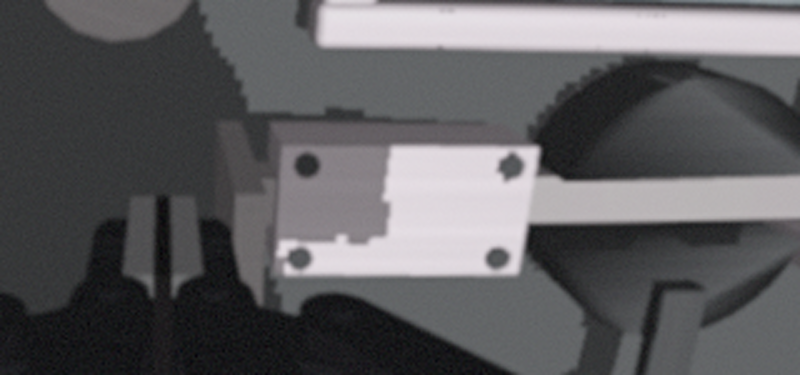

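The crop shows the plate at (245,215) about 6 mm from the guide end at (272,210), with the bar straight through the disc. I creep on.

Call:
drive_tool:
  moves:
    - {"dx":0,"dy":0.1,"dz":0,"ax":0,"ay":0,"az":0}
    - {"dx":0,"dy":0.2,"dz":0,"ax":0,"ay":0,"az":0}
    - {"dx":0,"dy":0.3,"dz":0,"ax":0,"ay":0,"az":0}
    - {"dx":0,"dy":0.4,"dz":0,"ax":0,"ay":0,"az":0}
    - {"dx":0,"dy":0.4,"dz":0,"ax":0,"ay":0,"az":0}

```text
clock: 15.08
ee_pos: [0.524, 0.0974, 0.0423]
orientation: [[0.999, 0.047, 0.0], [0.047, -0.999, -0.0], [0.0, 0.0, -1.0]]
ft_force: [-0.6, 1.1, 0.4]
width: 0.001
```

Call:
drive_tool:
  moves:
    - {"dx":0,"dy":0.1,"dz":0,"ax":0,"ay":0,"az":0}
    - {"dx":0,"dy":0.1,"dz":0,"ax":0,"ay":0,"az":0}
    - {"dx":0,"dy":0.1,"dz":0,"ax":0,"ay":0,"az":0}

```text
clock: 15.33
ee_pos: [0.524, 0.0965, 0.0423]
orientation: [[0.999, 0.047, 0.0], [0.047, -0.999, -0.0], [0.0, 0.0, -1.0]]
ft_force: [0.3, 1.6, 1.0]
width: 0.006
```

```bash
python3 meas.py 9 bolt_push; python3 - <<'E'
import cv2
b=cv2.imread('pics/wrist9.png')
cv2.imwrite('pics/z9.png',cv2.resize(b[150:300,192:512],None,fx=2.5,fy=2.5,interpolation=cv2.INTER_CUBIC))
E
```

```text
15.3333 [0.52403035 0.09647696 0.04229861] jig [ -0.8 120.1] [0.29702302 1.56507674 1.03515391]
scene bolt_push [(array([-225.3,  139.8]), 0.031, 0.74), (array([-194. , -135.5]), 0.035, 0.71), (array([-82.4, 380.1]), 0.036, 0.65)]
side bolt_push [(array([-192.3, -130.9]), 0.033, 0.62), (array([ -0.2, 108.5]), 0.047, 0.37)]
wrist bolt_push [(array([  0.9, 106. ]), 0.047, 0.94)]
```

View pics/z9.png

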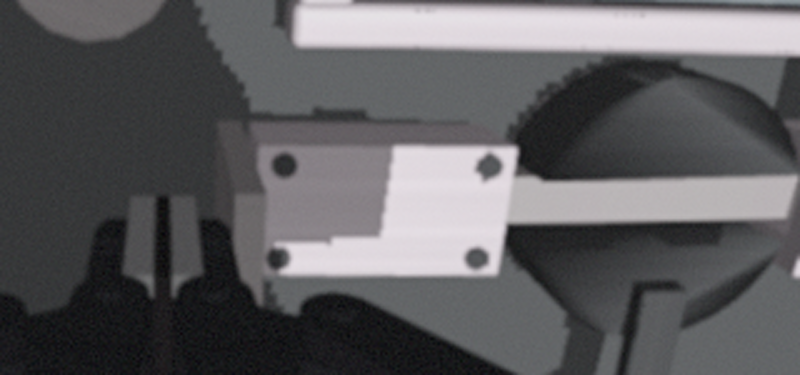

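Little or no gap is left, with the plate's front at (262,200) meeting the guide's end. The force is still about 1 N, so I creep another millimetre or so until it rises.

Call:
drive_tool:
  moves:
    - {"dx":0,"dy":0.05,"dz":0,"ax":0,"ay":0,"az":0}
    - {"dx":0,"dy":0.1,"dz":0,"ax":0,"ay":0,"az":0}
    - {"dx":0,"dy":0.1,"dz":0,"ax":0,"ay":0,"az":0}
    - {"dx":0,"dy":0.1,"dz":0,"ax":0,"ay":0,"az":0}

```text
clock: 15.97
ee_pos: [0.5241, 0.0958, 0.0423]
orientation: [[0.999, 0.047, 0.0], [0.047, -0.999, 0.0], [0.0, -0.0, -1.0]]
ft_force: [0.6, 1.7, 1.9]
width: 0.002
```

Call:
drive_tool:
  moves:
    - {"dx":0,"dy":0.05,"dz":0,"ax":0,"ay":0,"az":0}
    - {"dx":0,"dy":0.1,"dz":0,"ax":0,"ay":0,"az":0}
    - {"dx":0,"dy":0.1,"dz":0,"ax":0,"ay":0,"az":0}
    - {"dx":0,"dy":0.1,"dz":0,"ax":0,"ay":0,"az":0}

```text
clock: 16.3
ee_pos: [0.5241, 0.0946, 0.0423]
orientation: [[0.999, 0.047, 0.0], [0.047, -0.999, -0.0], [0.0, 0.0, -1.0]]
ft_force: [-0.3, 1.8, 1.6]
width: 0.002
```

Call:
drive_tool:
  moves:
    - {"dx":0,"dy":0.05,"dz":0,"ax":0,"ay":0,"az":0}
    - {"dx":0,"dy":0.1,"dz":0,"ax":0,"ay":0,"az":0}
    - {"dx":0,"dy":0.1,"dz":0,"ax":0,"ay":0,"az":0}
    - {"dx":0,"dy":0.1,"dz":0,"ax":0,"ay":0,"az":0}

```text
clock: 16.63
ee_pos: [0.5241, 0.0945, 0.0423]
orientation: [[0.999, 0.047, 0.0], [0.047, -0.999, 0.001], [0.0, -0.001, -1.0]]
ft_force: [-0.6, 4.9, 1.6]
width: -0.0
```

```bash
python3 meas.py 10 bolt_push; python3 - <<'E'
import cv2
b=cv2.imread('pics/wrist10.png')
cv2.imwrite('pics/z10.png',cv2.resize(b[180:280,250:410],None,fx=5,fy=5,interpolation=cv2.INTER_CUBIC))
E
```

```text
16.6333 [0.52412782 0.09451573 0.04231488] jig [ -0.8 118.2] [-0.57626712  4.89710201  1.60317586]
scene bolt_push [(array([-84.6, 384.3]), 0.038, 0.81), (array([  3.7, 107.9]), 0.046, 0.69), (array([ 57.7, 136.4]), 0.009, 0.64)]
side bolt_push [(array([-224.7,  139.8]), 0.039, 0.86), (array([-194.2, -132. ]), 0.03, 0.77), (array([-86.5, 380.2]), 0.035, 0.64)]
wrist bolt_push [(array([  0.2, 101.4]), 0.044, 0.77)]
```

View pics/z10.png

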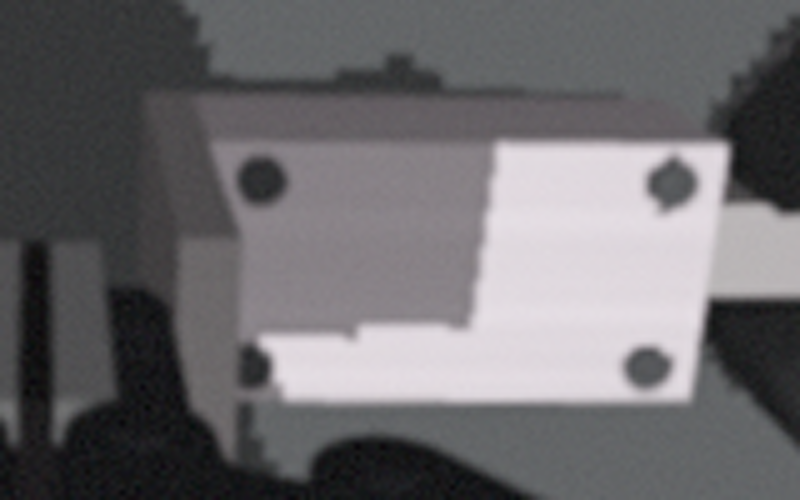

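The force rose to 4.9 N and the motion stopped, and the plate at (205,250) shows no gap to the guide. The bolt is home. I back off, lift and check.

Call:
drive_tool:
  moves:
    - {"dx":0,"dy":-0.5,"dz":0,"ax":0,"ay":0,"az":0}
    - {"dx":0,"dy":-1.5,"dz":0,"ax":0,"ay":0,"az":0}
    - {"dx":0,"dy":-2.5,"dz":-1,"ax":0,"ay":0,"az":0}
    - {"dx":0,"dy":-3,"dz":-4,"ax":0,"ay":0,"az":0}
    - {"dx":0,"dy":-3,"dz":-7,"ax":0,"ay":0,"az":0}
    - {"dx":0,"dy":-3,"dz":-10,"ax":0,"ay":0,"az":0}
    - {"dx":-2,"dy":-3,"dz":-12,"ax":0,"ay":0,"az":0}
    - {"dx":-5,"dy":-3,"dz":-14,"ax":0,"ay":0,"az":0}
    - {"dx":-8,"dy":-3,"dz":-14,"ax":0,"ay":0,"az":0}
    - {"dx":-8,"dy":-3,"dz":-14,"ax":0,"ay":0,"az":0}
    - {"dx":-8,"dy":-3,"dz":-14,"ax":0,"ay":0,"az":0}

```text
clock: 17.85
ee_pos: [0.4417, 0.1199, 0.1831]
orientation: [[0.999, 0.048, 0.001], [0.048, -0.999, -0.002], [0.001, 0.002, -1.0]]
ft_force: [-0.5, 0.4, 0.0]
width: -0.002
```

```bash
python3 meas.py 11 post bolt_push driver pot tin reel
```

```text
17.85 [0.44172868 0.11991561 0.18311157] jig [-81.9 147.4] [-0.49693744  0.42185048  0.02123021]
scene post [(array([-69.7,  -3.1]), 0.054, 0.75)]
scene bolt_push [(array([-84. , 381.8]), 0.036, 0.89), (array([-225.7,  140.3]), 0.03, 0.79), (array([  1.4, 106. ]), 0.051, 0.77)]
scene driver [(array([-59.3, 156.5]), 0.012, 0.49)]
scene pot [(array([ 56.7, 136.4]), 0.011, 0.63)]
scene tin [(array([ 76.9, 191.5]), 0.014, 0.48)]
scene reel [(array([ -59.3, -160.8]), 0.002, 0.78), (array([-5.3,  0.2]), -0.0, 0.73), (array([  1.5, -60.1]), 0.017, 0.55)]
side post [(array([-64.6,  -2. ]), 0.053, 0.94)]
side bolt_push [(array([  1. , 103.7]), 0.05, 0.9), (array([-86.9, 379.6]), 0.033, 0.89), (array([-191.2, -136.3]), 0.034, 0.87)]
side driver [(array([-64. , 158.9]), 0.015, 0.67)]
side pot [(array([ 56.1, 135.9]), 0.011, 0.78)]
side tin [(array([ 79.6, 191.9]), 0.009, 0.77)]
side reel [(array([ -64.9, -164.2]), 0.001, 0.55)]
wrist post [(array([-68.3,   0.6]), 0.053, 0.64)]
wrist bolt_push [(array([-198.6, -130.9]), 0.029, 0.95), (array([-82.9, 375.1]), 0.032, 0.94), (array([ -1.9, 105.7]), 0.044, 0.84)]
wrist driver [(array([-56.6, 154.4]), 0.009, 0.7)]
wrist pot [(array([ 60.1, 133.8]), 0.011, 0.94), (array([-0.8, 23.8]), 0.013, 0.48)]
wrist tin [(array([ 80.5, 190.4]), 0.013, 0.82)]
wrist reel [(array([ 3.3, -0.8]), 0.001, 0.54)]
```

View pics/m11.png

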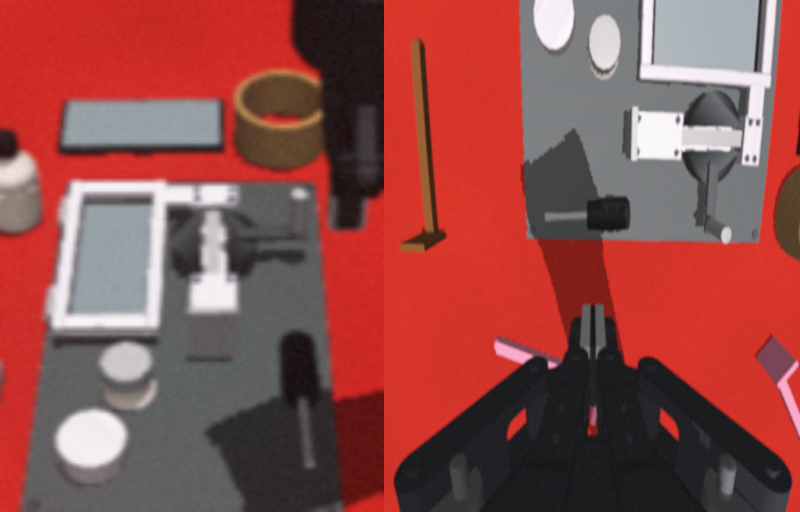

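Both panels show the end plate flush on the guide ((213,335) and (632,133)), with the bar straight through the disc into the catch. The bolt's back face reads jig y of about 105 (home is 106), the post is within 3 mm of y = 0, and the nearby bystanders haven't moved. Handing in.

```bash
python3 - <<'E'
from plant import ctrl
print(ctrl.hand_in(), ctrl.read_state()['clock'])
E
```

```text
the job is handed in; nothing more can be done
the job is handed in; nothing more can be done
```

The jig is locked and I handed the job in at about 19 s. With shut fingertips I pushed the post round until the slot lined up. I then pushed the bolt by its end plate until it stopped against the guide.

**Disc:** In the wrist picture the slot edges ran parallel to the guide. Afterwards the networks put the post within about 3 mm of lined up, roughly 0.05 rad.

**Bolt:** At the stop the wrist force rose to about 5 N and the tool stopped moving. The last pictures show no gap between plate and guide. The plate's back face measured jig y 104 to 106 mm, against 106 mm when home. The bar runs straight through the disc into the catch.

**Bystanders:** The driver, pot, tin and reel measured within a few millimetres of where they started. I did not re-measure the phone, flask and brush, but the arm never went near them.

**Failures and disagreements:**
- Two move calls were refused as invalid input until I gave all six values in each row.
- The networks often reported look-alikes, or other things, in place of the bolt parts and the post. I used only the ones that lay on the jig.
- One wrist reading put the plate's back face at 101 mm while the fingers were in the way. The later readings, with the arm clear, did not repeat it.

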